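# Load the well plate into the shaker nest and close the keeper

## Task

Load the well plate into the plate shaker: push it along the loading deck, without lifting it off, over the raised lip so that it drops down flat into the pocket beyond. Then swing the keeper arm by its knob all the way round over the plate. Leave the vial, the specimen cup and the petri dish beside the shaker standing where they are.

Things in the scene. Friction and masses are not known exactly. Their poses are not given: they have to be found in the camera images.
- shaker: Low grey plate shaker, 230 x 178 mm, fixed. Origin on the worktop, near the middle of its underside; x = loading direction (away from the robot, up to 0.35 rad askew), z up. In its frame: metal loading deck, top z 32 mm, x -112 to -4, front end open; lip, x -4 to 16; pocket, x 16 to 107.5; end stop wall to z 46. Side rails all along: inner faces y -67.5 and +67.5, 10 mm thick, tops z 38.
- lip (a point): Top of the raised lip, mid-width, at x 13 mm, z 36 mm in the shaker's frame (axes as the shaker's): a ramp on the deck side (x -4 to 10 mm) rises 4 mm above the deck to a 6 mm wide crest (x 10 to 16 mm); steep 8 mm drop to the pocket floor on the far side. It runs across the full width between the rails.
- nest (a point): Centre of the pocket floor (x 61.75, y 0, z 28 mm in the shaker's frame): where the centre of the plate's underside belongs. The pocket is 91.5 mm long in x, 135 mm wide between the rails, its floor 4 mm below the deck. Axes as the shaker's.
- plate: White 24-well plate, a slab 85.5 (its x) x 127.8 (its y) x 20 mm, about 0.1 kg, round wells in its top; treat as solid. Lies loose on the deck between the rails (3.5 mm clearance each side), its rear edge 1 to 20 mm from the deck's front end. Origin: centre of its underside; x along the loading direction. 6 mm play along x in the pocket; drops in fully only once its rear edge has passed the crest.
- keeper (a joint): Angle of the keeper arm, a steel bar 50 x 14 x 5 mm on an upright pivot on the left (+y) rail. 0: parked, pointing along the shaker's +x above the rail; grows clockwise from above; 1.57 (end stop): pointing to -y, over the plate, 2.5 mm above it when seated (closed early it bars the way). Starts at 0 to 0.3. Slight friction, about 1 N at the knob; stays where left.
- keeper_pivot (a point): On the keeper's turning axis, at the arm's underside (50.5 mm above the worktop), at x 50, y 77.5 mm in the shaker's frame. Axes as the shaker's.
- keeper_knob (a point): Middle (in height) of the upright black cylindrical knob on the keeper arm, 14 mm in diameter, 26 mm high, standing from 55.5 to 81.5 mm above the worktop, 40 mm from the turning axis. Its x points outward along the arm.
- vial: Small brown bottle with a white cap, 22 x 24 x 47 mm, standing on the worktop on the right of the shaker; a bystander. Origin: centre of its underside.
- cup: White specimen cup with an orange lid, 63 mm across, 71 mm high, standing on the worktop on the left of the shaker; a bystander. Origin: centre of its underside.
- petri: Closed white petri dish, 61 mm across, 13 mm high, flat on the worktop to the right of the shaker; a bystander. Origin: centre of its underside.
Not all that is in view belongs to the job. Several things have the shape of the plate; the one meant has the colours described above.

How it is judged:
On the way, in this order (a step that is already met when the one before it is completed fails the run):
1. the plate lies flat on the floor of the pocket (z of plate in the frame of nest below 0.002 m and horizontal distance between plate and nest below 0.01 m and angle between plate's own z axis and vertical below 0.03 rad), for 0.2 s.
2. the keeper arm is swung round over the plate (value of joint keeper above 1.35 rad), for 0.2 s.
At the end, for the whole second after the job is handed in: The plate rests flat on the pocket floor (underside within 2 mm of it, tilt under 0.03 rad, centre within 10 mm of the pocket's centre), at rest, and the keeper arm is over it (joint above 1.35 rad of 1.57) (all of step 1 and linear speed of plate below 0.02 m/s and value of joint keeper above 1.35 rad); the robot touches nothing.
It fails at once if the plate is lifted off the deck (underside more than 25 mm above the deck) (z of plate in the frame of shaker above 0.057 m).
It fails at once if the vial, cup or petri dish is moved by more than 30 mm or knocked over (distance of any of vial, cup, petri from where it was at the start of the episode above 0.03 m or angle between any of vial, cup, petri's own z axis and vertical above 0.5 rad).
It also fails if it takes over 51 s, if anything falls off the work surface, if the arm or the gripper's body presses on something with over 40 N, if the wrist force passes 120 N, or if a joint passes its speed limit or range.

## Robot

A 6-joint arm with a two-finger parallel gripper is mounted at the origin on a cart in front of the work surface, level with it; the furniture and walls round the work are solid. World frame = base frame: x ahead of the robot, y to its left, z up, the work surface at z = 0. Lengths are in m, angles in rad, forces in N, time in s.
With the tool pointing down it reaches from about 0.275 to 0.825 m from the base axis. Payload 4.9 kg.
Tool frame: the origin (TCP) lies midway between the tips of the shut fingers; the grasp point (between the pads) lies 19 mm behind it; z points along the fingers, y is the line along which they close (so a half turn about z gives the same grasp; the last joint's range is limited). The gripper opens to 85 mm and grips with 20 to 120 N. Pads are 22 mm wide; open, the fingers measure 114 mm over their backs; the gripper's body (76 mm by 85 mm) begins 54 mm behind the grasp point. The pads swing forward as they close: fully open they stand 13 mm farther back than shut.
Start: joints at [-1.34, 0.326, -0.193, 1.052, 0, 1.437], TCP at [0.196, -0.514, 0.192] pointing down, gripper open.
Joint ranges: [-2.65, 2.65], [-0.97, 1.79], [-1.3, 1.35], [-1.93, 2.1], [-1.47, 1.37], [-3.14, 3.14]. Speed limits (rad/s): [2.57, 2.57, 3.14, 3.14, 3.14, 3.14].

## Interface

Orientations are given as a rotation vector (axis times angle).
In Python, from station import ctrl gives the robot as it stands. The module is installed in compiled form; this text tells all that it offers.
- The arm moves only by the tool play_rows, never from a script. Its argument "targets" is a list of rows, each a list of 6 numbers: the shift along the tool's x, y, z in mm, then the turn, a rotation vector about the tool's x, y, z in degrees. In form: [[tx, ty, tz, wx, wy, wz], ...]. A call has 1 to 12 rows; each row is the pose to reach, as a shift and turn from the pose commanded when the call began, along the tool's axes at that moment; what a row does not reach only later rows make up. A row lasts 1/12 s, in which the tool goes at most 41.7 mm and 7.16 degrees, less where a joint would pass 70% of its speed; a pose out of reach is approached as far as the arm can. A call with a gripper value outside its range is refused whole. "fingers" is the opening, from 0 (shut) to 1 (fully open), set as the call begins (left out, the last holds). The fingers move at their own pace and stop on an object; the grip force is fixed at half the most. Time passes only in rows, so rows that repeat a pose let the fingers close. It gives the time, the measured TCP pose, the force, the opening and the grip force at its end, in the units of the state.
- ctrl.read_state(): the state, without advancing time (a new reading comes with each control period).
- ctrl.read_camera(name): name is "scene" or "top" or "wrist"; returns a dict with "frame" (400x640x3 uint8, red, green, blue), "camera_matrix" (3x3 intrinsics, pixels), "camera_from_world" (4x4, takes a point from world to camera coordinates). Camera axes: x right, y down, z forward; pixel columns grow to the right and rows downward; lengths in m; the calibration is good to about 2 mm. A picture is of the moment at which its call begins. There is no depth.
- ctrl.hand_in(): hands the job in; it is judged then, once.
The state is a dict: "clock": time; "joint_positions": joint angles; "qd": joint speeds; "tau": joint torques, N m; "ee_pos": TCP position; "eef_rot": TCP orientation; "ft_force": force on the tool from outside, world axes, zero at the start; "wrist_torque": the same for the moment, N m; "finger_gap": opening from 0.0 (shut) to 1.0 (fully open); "finger_force": force on a finger pad.
Only numpy, scipy, OpenCV 4.12 (cv2) and the standard library are available. Lean on these libraries where they do the work, as an engineer would, in place of code of your own. Each camera call takes 0.05 s, during which the arm holds its last target. There are 200 camera calls.

## Working session

There is one attempt and no reset: what is moved stays moved. The work goes in short steps, Python scripts to look and compute and a tool call to move; the robot and the scene stay as the last step left them, time stands still between calls to the robot, and variables do not carry over. Pictures are saved under pics/ and viewed, at most 10 in all, crops included, and the job is handed in when it is done.

Besides the shell and the picture viewer there is one more tool, called after ">>>" as name([rows], argument=value, ...), one row to a line, values as JSON. play_rows: Moves the arm, as the interface text tells. Its arguments: {"type":"object","properties":{"targets":{"type":"array"},"fingers":{"type":"number"}},"required":["targets"]}

```bash
mkdir -p pics; python3 - <<'E'
from station import ctrl
import cv2,pickle
for n in("top","scene"):
    c=ctrl.read_camera(n);pickle.dump(c,open(n+".pkl","wb"))
    cv2.imwrite(f"pics/{n}0.png",c["frame"][:,:,::-1])
    print(c["camera_matrix"],c["camera_from_world"])
s=ctrl.read_state();print(s)
E
```

```text
[[390.06717187   0.         316.63268785]
 [  0.         390.06717187 201.14248753]
 [  0.           0.           1.        ]] [[-0.019277   -0.99979297  0.00651315 -0.05098912]
 [-0.99817102  0.01887158 -0.05743232  0.50797777]
 [ 0.05729752 -0.00760836 -0.99832816  0.95308623]
 [ 0.          0.          0.          1.        ]]
[[504.80921355   0.         321.83107994]
 [  0.         504.80921355 198.17232154]
 [  0.           0.           1.        ]] [[ 0.39282645 -0.91952949 -0.01236491 -0.22574022]
 [-0.53524971 -0.21768576 -0.81616215  0.32932308]
 [ 0.74779351  0.3272284  -0.57769061  1.07060745]
 [ 0.          0.          0.          1.        ]]
{'clock': 0.1, 'joint_positions': array([-1.34020154e+00,  3.26867303e-01, -1.93473479e-01,  1.05197940e+00,
        1.50512786e-06,  1.43662235e+00]), 'qd': array([-0.00039847, -0.0019659 ,  0.00307343,  0.00056018,  0.00107793,
        0.00068042]), 'tau': array([ 1.61714273e-03, -4.44235432e+01,  2.63040483e+01,  7.81901734e-03,
       -2.10384515e-04, -4.01600417e-06]), 'ee_pos': array([ 0.19609746, -0.51324864,  0.19138546]), 'eef_rot': array([-3.08798935e+00, -5.69530037e-01,  1.12938790e-04]), 'ft_force': array([0.38405985, 0.50993039, 0.48718248]), 'wrist_torque': array([ 0.03614363, -0.01674888, -0.01266515]), 'finger_force': 0.0, 'finger_gap': 1.0007900320697207}
```

View pics/top0.png

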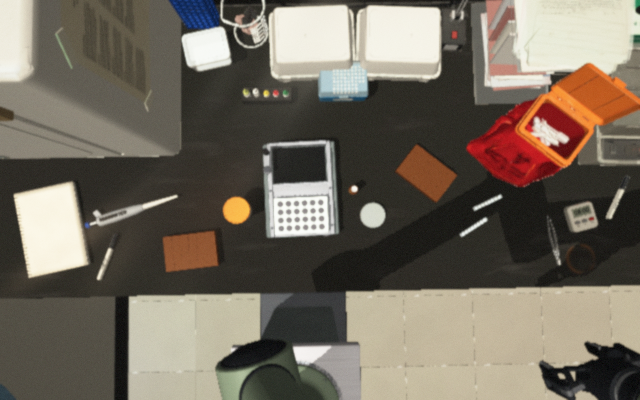

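View pics/scene0.png

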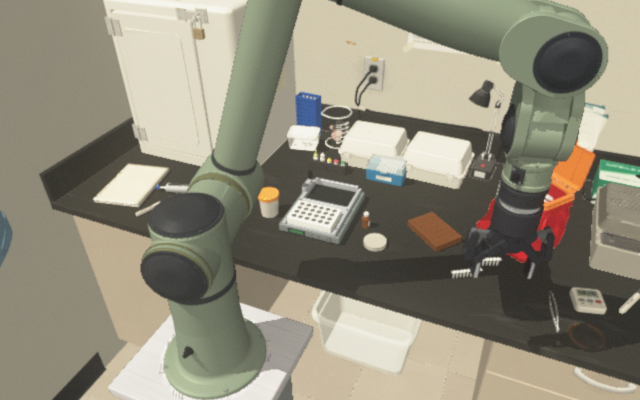

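The top view shows the white plate with wells on the shaker at (303,214). There are two brown slabs of the same shape at (190,250) and (426,172). The cup is at (236,210), the petri dish at (372,215) and the vial at (353,188). The white 24-well plate on the deck fits the description, so I'll confirm it in a crop.

```bash
python3 - <<'E'
import cv2,pickle
c=pickle.load(open("top.pkl","rb"))["frame"][:,:,::-1]
cv2.imwrite("pics/c1.png",cv2.resize(c[130:245,250:395],None,fx=5,fy=5,interpolation=cv2.INTER_CUBIC))
E
```

```text
(no output)
```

View pics/c1.png

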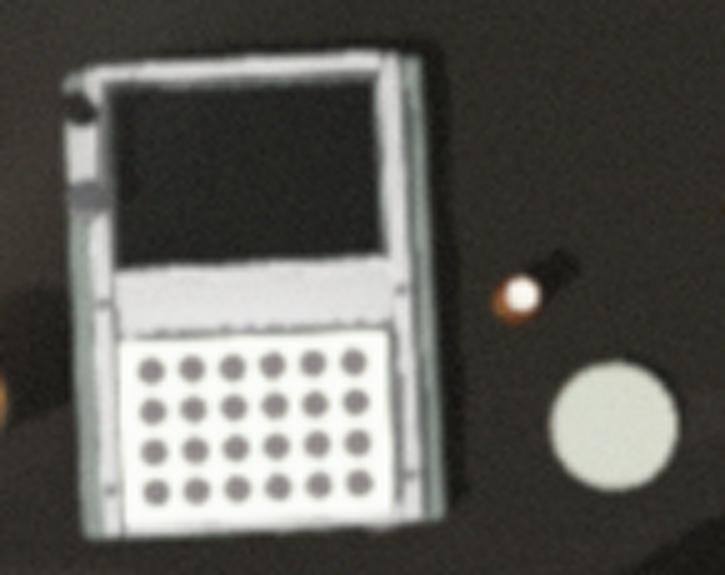

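The crop confirms the white 24-well plate. Its top corners are at about (120,340), (388,328), (393,517) and (125,533). The pocket is dark beyond it, the keeper pivot is at (88,195) and the knob at (80,107). Next I'll fit the poses.

```bash
cat > h.py <<'E'
import numpy as np
from scipy.optimize import least_squares
from scipy.spatial.transform import Rotation as R
def proj(c,P):
    P=np.atleast_2d(P);q=P@c["camera_from_world"][:3,:3].T+c["camera_from_world"][:3,3]
    q=q@c["camera_matrix"].T;return q[:,:2]/q[:,2:]
def w(p,P):
    P=np.atleast_2d(np.array(P,float))/1000;c,s=np.cos(p[2]),np.sin(p[2])
    return np.c_[p[0]+c*P[:,0]-s*P[:,1],p[1]+s*P[:,0]+c*P[:,1],P[:,2]]
def fit(c,P,uv,p0):
    r=least_squares(lambda p:(proj(c,w(p,P))-uv).ravel(),p0);return r.x,r.fun.reshape(-1,2).round(2)
E
python3 - <<'E'
from h import *
import pickle
c=pickle.load(open("top.pkl","rb"))
f=lambda a:np.array(a)/5+[250,130]-.4
sp,r=fit(c,[[16,67.5,36],[16,-67.5,36],[107.5,67.5,46],[107.5,-67.5,46],[50,77.5,55.5]],f([(117,268),(384,256),(105,82),(382,70),(88,195)]),[.5,0,0]);print("shaker",sp,r.tolist())
pp,r=fit(c,[[42.75,63.9,52],[42.75,-63.9,52],[-42.75,-63.9,52],[-42.75,63.9,52]],f([(120,340),(388,328),(393,517),(125,533)]),[.5,0,0]);print("plate",pp,r.tolist())
d=pp[:2]-sp[:2];cs,sn=np.cos(sp[2]),np.sin(sp[2])
print("plate in shaker",(d[0]*cs+d[1]*sn)*1e3,(-d[0]*sn+d[1]*cs)*1e3)
from scipy.optimize import minimize
kt=f((80,104))
for t in(0,.1,.2,.3):print(t,proj(c,w(sp,[50+40*np.cos(t),77.5-40*np.sin(t),81.5]))-kt)
for n,uv,z in(("vial",(521,294),47),("petri",(615,427),13)):
    print(n,fit(c,[[0,0,z]],f([uv]),[.5,0,0])[0])
print("cup",fit(c,[[0,0,71]],np.array([[236,210]]),[.5,0,0])[0])
E
```

```text
shaker [ 0.53615545 -0.02128312  0.02325296] [[-0.76, 0.34], [1.3, 0.43], [-0.17, -0.51], [0.18, -0.39], [-0.54, 0.1]]
plate [ 0.47136111 -0.02233075  0.02533793] [[-0.22, 1.13], [-0.3, 1.17], [0.36, -0.75], [0.16, -1.53]]
plate in shaker -64.80117595344396 0.4591812934202047
0 [[-0.90304369 -0.34191099]]
0.1 [[ 0.81765401 -0.32708041]]
0.2 [[ 2.52715513 -0.14225221]]
0.3 [[4.20850901 0.21074025]]
vial [ 0.53405644 -0.15037723  0.        ]
petri [ 0.46992712 -0.1989728   0.        ]
cup [0.48656268 0.12804682 0.        ]
```

```bash
cat >> h.py <<'E'
SP=np.array([0.5362,-0.0213,0.0235])
def row(s,pos,ang):  # pos world, ang = world heading of tool x (tool down)
    R0=R.from_rotvec(s["eef_rot"]);c,n=np.cos(ang),np.sin(ang)
    T=R.from_matrix(np.array([[c,n,0],[n,-c,0],[0,0,-1.]]))
    return np.r_[R0.inv().apply(np.array(pos)-s["ee_pos"])*1e3,(R0.inv()*T).as_rotvec(degrees=True)].round(1)
E
python3 - <<'E'
from h import *
from station import ctrl
s=ctrl.read_state();print(R.from_rotvec(s["eef_rot"]).as_matrix().round(3))
for a in(0,np.pi):
    print(row(s,[*w(SP,[-142,0,0])[0,:2],.16],SP[2]+a), row(s,[*w(SP,[-142,0,0])[0,:2],.042],SP[2]+a))
E
```

```text
[[ 0.934  0.357 -0.   ]
 [ 0.357 -0.934  0.001]
 [ 0.    -0.002 -1.   ]]
[ 3.594e+02 -3.857e+02  3.200e+01 -1.000e-01  0.000e+00  1.960e+01] [ 3.594e+02 -3.856e+02  1.500e+02 -1.000e-01  0.000e+00  1.960e+01]
[ 3.594e+02 -3.857e+02  3.200e+01 -0.000e+00 -1.000e-01 -1.604e+02] [ 3.594e+02 -3.856e+02  1.500e+02 -0.000e+00 -1.000e-01 -1.604e+02]
```

>>> play_rows([
  [359,-386,32,0,0,19.6],
  [359,-386,32,0,0,19.6],
  [359,-386,32,0,0,19.6],
  [359,-386,32,0,0,19.6],
  [359,-386,32,0,0,19.6],
  [359,-386,32,0,0,19.6],
  [359,-386,32,0,0,19.6],
  [359,-386,32,0,0,19.6],
  [359,-386,32,0,0,19.6],
  [359,-386,32,0,0,19.6],
  [359,-386,32,0,0,19.6],
  [359,-386,32,0,0,19.6],
], fingers=0.5)

```text
clock: 1.1
ee_pos: [0.3835, -0.0491, 0.1617]
eef_rot: [3.141, 0.035, 0.0]
ft_force: [0.1, -1.4, -0.2]
finger_gap: 0.5
finger_force: 0.0
```

```bash
python3 - <<'E'
from h import *
from station import ctrl
s=ctrl.read_state();print(s["ee_pos"],s["finger_gap"])
for z in(.1,.043):print(row(s,[*w(SP,[-142,0,0])[0,:2],z],SP[2]))
E
```

```text
[ 0.3834615  -0.04910471  0.16170333] 0.499912751653296
[ 11.3 -24.2  61.7   0.   -0.   -0.1]
[ 1.130e+01 -2.420e+01  1.187e+02  0.000e+00 -0.000e+00 -1.000e-01]
```

>>> play_rows([
  [11,-24,30,0,0,0],
  [11,-24,60,0,0,0],
  [11,-24,90,0,0,0],
  [11,-24,110,0,0,0],
  [11,-24,121,0,0,0],
  [11,-24,121,0,0,0],
  [11,-24,121,0,0,0],
])

```text
clock: 1.68
ee_pos: [0.3931, -0.0267, 0.0404]
eef_rot: [-3.141, -0.036, 0.003]
ft_force: [0.8, -0.3, 0.1]
finger_gap: 0.495
finger_force: 0.0
```

```bash
python3 - <<'E'
from h import *
from station import ctrl
import cv2
s=ctrl.read_state();print(s["ee_pos"],s["ft_force"])
for x in(-120,-60,0,7):print(x,row(s,[*w(SP,[x,0,0])[0,:2],.04],SP[2]))
a=ctrl.read_camera("scene")["frame"][150:260,240:400,::-1]
b=ctrl.read_camera("top")["frame"][130:290,250:380,::-1]
cv2.imwrite("pics/p2.png",np.hstack([cv2.resize(a,(640,440)),cv2.resize(b[:, :],(357,440))])[:, :][::1] if 0 else cv2.resize(a,(800,550)))
E
```

```text
[ 0.39306614 -0.02667405  0.04042363] [ 0.75293716 -0.27126537  0.13430541]
-120 [23.2 -2.   0.4 -0.   0.1 -0. ]
-60 [83.2 -2.1  0.3 -0.   0.1 -0. ]
0 [ 1.432e+02 -2.100e+00  1.000e-01 -0.000e+00  1.000e-01 -0.000e+00]
7 [ 1.502e+02 -2.100e+00  1.000e-01 -0.000e+00  1.000e-01 -0.000e+00]
```

View pics/p2.png

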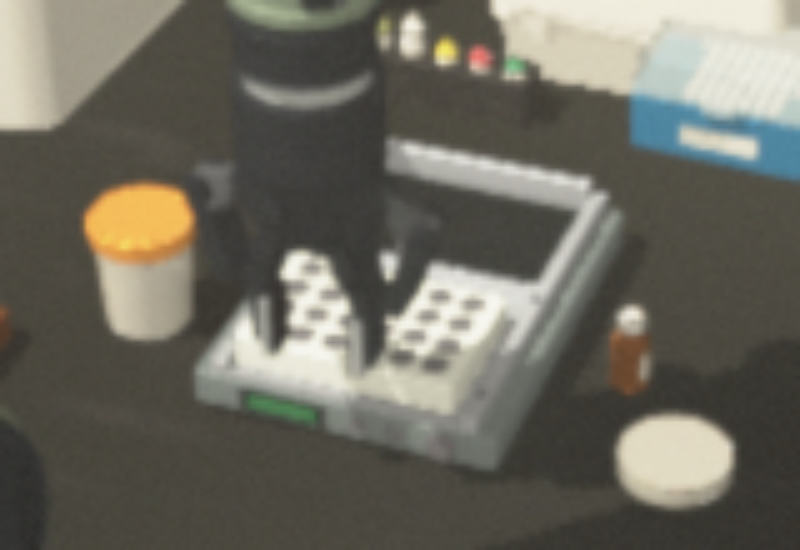

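The view shows the fingers, about (265,330) and (360,350), hanging low just behind the plate's rear edge and nothing else touched. I'll push now.

>>> play_rows([
  [7,-2,0,0,0,0],
  [14,-2,0,0,0,0],
  [21,-2,0,0,0,0],
  [28,-2,0,0,0,0],
  [35,-2,0,0,0,0],
  [42,-2,0,0,0,0],
  [48,-2,0,0,0,0],
  [54,-2,0,0,0,0],
  [60,-2,0,0,0,0],
  [66,-2,0,0,0,0],
  [72,-2,0,0,0,0],
  [78,-2,0,0,0,0],
])

```text
clock: 2.78
ee_pos: [0.4723, -0.0231, 0.0407]
eef_rot: [-3.141, -0.036, 0.0]
ft_force: [-0.3, -0.2, 0.4]
finger_gap: 0.503
finger_force: 0.0
```

>>> play_rows([
  [5,0,0,0,0,0],
  [10,0,0,0,0,0],
  [15,0,0,0,0,0],
  [20,0,0,0,0,0],
  [25,0,0,0,0,0],
  [30,0,0,0,0,0],
  [35,0,0,0,0,0],
  [39,0,0,0,0,0],
  [43,0,0,0,0,0],
  [46,0,0,0,0,0],
  [46,0,0,0,0,0],
  [46,0,0,0,0,0],
])

```text
clock: 3.78
ee_pos: [0.5177, -0.022, 0.0407]
eef_rot: [-3.141, -0.036, 0.0]
ft_force: [-0.2, -0.3, -0.5]
finger_gap: 0.5
finger_force: 0.0
```

```bash
python3 - <<'E'
from h import *
from station import ctrl
import cv2
s=ctrl.read_state();print(s["ee_pos"],s["ft_force"])
for x in(0,7):print(x,row(s,[*w(SP,[x,0,0])[0,:2],.04],SP[2]))
a=ctrl.read_camera("scene")["frame"][150:260,240:400,::-1]
b=ctrl.read_camera("top")["frame"][130:240,250:350,::-1]
z=lambda i:cv2.resize(i,None,fx=3,fy=3,interpolation=2)
cv2.imwrite("pics/p3.png",np.hstack([z(a),z(b)]))
E
```

```text
[ 0.51772077 -0.02204671  0.04071457] [-0.22665501 -0.27133096 -0.47740907]
0 [18.5 -0.3  0.7 -0.   0.  -0. ]
7 [25.5 -0.3  0.7 -0.   0.  -0. ]
```

View pics/p3.png

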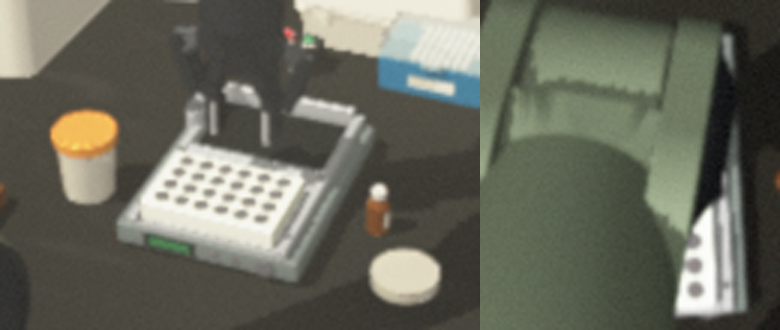

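The picture shows the plate still at its start. The fingertips, about (212,130) and (266,140), passed over its top because half-open tips sit more than 10 mm above the TCP. I'll go back and push with shut fingers, whose tips are at the TCP.

>>> play_rows([
  [0,0,-30,0,0,0],
  [-10,0,-40,0,0,0],
  [-35,0,-40,0,0,0],
  [-60,0,-40,0,0,0],
  [-90,0,-40,0,0,0],
  [-115,0,-40,0,0,0],
  [-127,0,-40,0,0,0],
  [-127,0,-40,0,0,0],
  [-127,0,-25,0,0,0],
  [-127,0,-10,0,0,0],
  [-127,0,0,0,0,0],
  [-127,0,0,0,0,0],
], fingers=0)

```text
clock: 4.88
ee_pos: [0.3905, -0.0248, 0.0395]
eef_rot: [-3.141, -0.036, 0.003]
ft_force: [0.2, 0.1, 0.6]
finger_gap: -0.001
finger_force: 0.0
```

>>> play_rows([
  [6,0,0,0,0,0],
  [12,0,0,0,0,0],
  [18,0,0,0,0,0],
  [24,0,0,0,0,0],
  [29,0,0,0,0,0],
  [34,0,0,0,0,0],
  [39,0,0,0,0,0],
  [44,0,0,0,0,0],
  [49,0,0,0,0,0],
  [54,0,0,0,0,0],
  [54,0,0,0,0,0],
])

```text
clock: 5.8
ee_pos: [0.4461, -0.0239, 0.0409]
eef_rot: [3.141, 0.036, 0.002]
ft_force: [-0.1, -0.3, -0.3]
finger_gap: -0.0
finger_force: 0.0
```

```bash
python3 - <<'E'
from h import *
from station import ctrl
import cv2
s=ctrl.read_state();print(s["ee_pos"],s["ft_force"])
for x in(-60,0,7):print(x,row(s,[*w(SP,[x,0,0])[0,:2],.041],SP[2]))
a=ctrl.read_camera("scene")["frame"][150:260,240:400,::-1]
cv2.imwrite("pics/p4.png",cv2.resize(a,None,fx=4,fy=4,interpolation=2))
E
```

```text
[ 0.44613451 -0.02391781  0.04091858] [-0.0517907  -0.27087284 -0.28015237]
-60 [30.1 -0.5 -0.   0.  -0.1 -0. ]
0 [90.1 -0.6  0.   0.  -0.1 -0. ]
7 [97.1 -0.6  0.   0.  -0.1 -0. ]
```

View pics/p4.png

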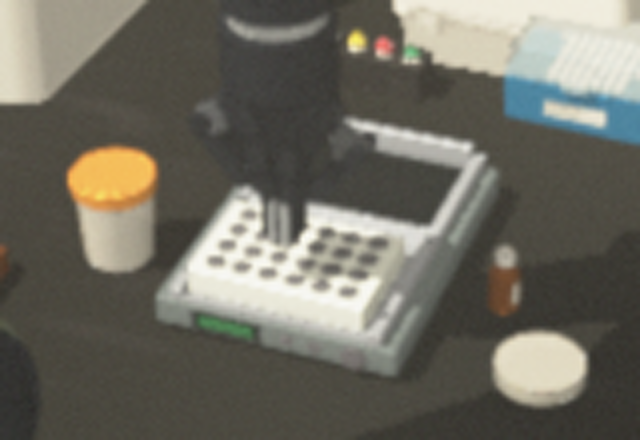

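The tip at crop (282,240) again appears over the plate's far half, so something disagrees. I'll cross-check the scene-camera projections.

```bash
python3 - <<'E'
from h import *
from station import ctrl
s=ctrl.read_state()
c=ctrl.read_camera("scene")
k=lambda P:((proj(c,P)-[240,150])*4).round().tolist()
print("tcp",k(s["ee_pos"]),k(s["ee_pos"]+[0,0,.02]))
pp=[.4713,-.0223,.0235]
print("plate",k(w(pp,[[42.75,63.9,52],[42.75,-63.9,52],[-42.75,-63.9,52],[-42.75,63.9,52]])))
print("shaker front",k(w(SP,[[-112,77.5,38],[-112,-77.5,38],[-112,-77.5,0]])))
print("petri",k([.4699,-.199,.013]),"cup",k([.4866,.128,.071]))
print({a:b for a,b in s.items() if a in("joint_positions","ee_pos","eef_rot")})
for n in("wrist",):
    d=ctrl.read_camera(n);import cv2;cv2.imwrite("pics/w1.png",d["frame"][:,:,::-1])
E
```

```text
tcp [[284.0, 285.0]] [[283.0, 262.0]]
plate [[237.0, 197.0], [406.0, 235.0], [362.0, 307.0], [186.0, 265.0]]
shaker front [[167.0, 281.0], [379.0, 332.0], [379.0, 376.0]]
petri [[539.0, 358.0]] cup [[112.0, 169.0]]
{'joint_positions': array([-2.19192613e-01,  3.13303506e-01, -6.61149202e-01,  5.96070198e-01,
       -2.11888950e-05,  2.89956794e+00]), 'ee_pos': array([ 0.44532729, -0.02380964,  0.04075525]), 'eef_rot': array([3.14130479e+00, 3.58628536e-02, 4.10499550e-04])}
```

View pics/w1.png

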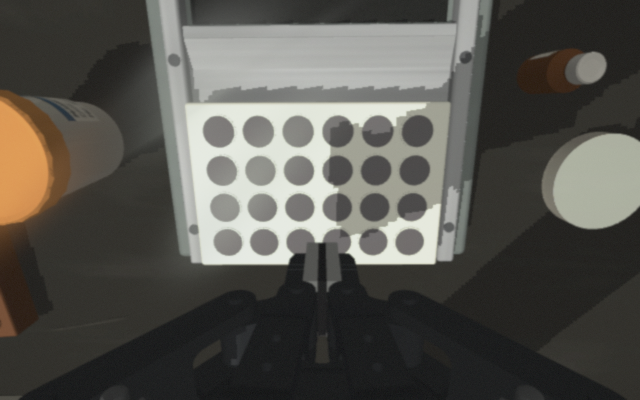

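```bash
python3 - <<'E'
from h import *
from station import ctrl
import cv2
s=ctrl.read_state();c=ctrl.read_camera("wrist")
print(s["ee_pos"],"tcp in wrist px",proj(c,s["ee_pos"]))
M=c["camera_from_world"];print("cam pos",-M[:3,:3].T@M[:3,3])
pp=[.4713,-.0223,.0235]
L=np.array([[42.75,63.9,52],[42.75,-63.9,52],[-42.75,-63.9,52],[-42.75,63.9,52]])
print(proj(c,w(pp,L)).round())
uv=np.array([(187,104),(449,104),(437,265),(202,264)],float)
ok,rv,tv=cv2.solvePnP((L-[0,0,52])/1000,uv,c["camera_matrix"],None)
print("PnP plate top centre world",M[:3,:3].T@(tv.ravel()-M[:3,3]))
# tip seen by the scene camera: height at TCP x,y
d=ctrl.read_camera("scene");t=np.array([240+282/4,150+242/4])
for z in(0.04,.06,.08,.1):print(z,(proj(d,[*s["ee_pos"][:2],z])-t).round(1))
E
```

```text
[ 0.44444594 -0.02368297  0.04066383] tcp in wrist px [[320.77459873 230.99827469]]
cam pos [ 0.51448904 -0.02252577  0.22148443]
[[184. 102.]
 [454. 102.]
 [437. 266.]
 [201. 266.]]
PnP plate top centre world [ 0.47059199 -0.02176485  0.04829449]
0.04 [[ 0.3 11.2]]
0.06 [[0.2 5.3]]
0.08 [[-0.  -0.6]]
0.1 [[-0.2 -6.7]]
```

```bash
python3 - <<'E'
from h import *
from station import ctrl
s=ctrl.read_state();c=ctrl.read_camera("wrist");d=ctrl.read_camera("scene")
f=lambda p:np.r_[proj(c,p)[0]-[322,245],proj(d,p)[0]-[310.5,210.5]]
r=least_squares(f,s["ee_pos"]);print(s["ee_pos"],r.x,r.fun)
for z in(.04,.06,.08,.1):print(z,proj(c,[*s["ee_pos"][:2],z]).round())
import cv2
z=lambda i:cv2.resize(i,None,fx=5,fy=5,interpolation=2)
cv2.imwrite("pics/p5.png",np.hstack([z(d["frame"][170:230,275:355,::-1]),z(c["frame"][220:280,280:360,::-1])]))
E
```

```text
[ 0.44434162 -0.0236777   0.04068856] [ 0.45014377 -0.0241204   0.0736565 ] [-0.17163026  0.06051762  1.04603137  0.14347022]
0.04 [[321. 231.]]
0.06 [[321. 245.]]
0.08 [[321. 263.]]
0.1 [[320. 285.]]
```

View pics/p5.png

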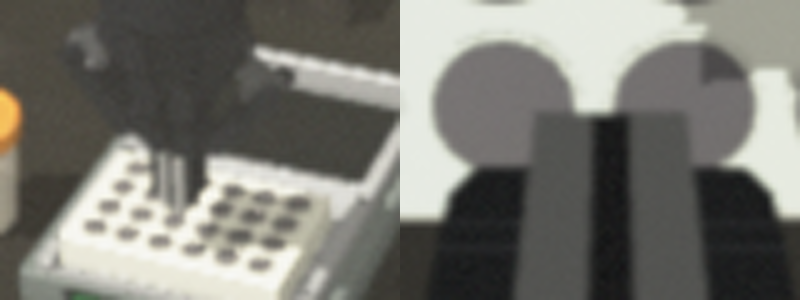

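The picture shows the shut tips at scene (311,211), clear above the plate. Triangulating puts them at z≈0.07, about 30 mm above the reported TCP. I'll calibrate by touching the plate top (z = 52 mm) gently.

>>> play_rows([
  [0,0,4,0,0,0],
  [0,0,8,0,0,0],
  [0,0,8,0,0,0],
  [0,0,8,0,0,0],
])

```text
clock: 6.48
ee_pos: [0.4443, -0.0237, 0.0324]
eef_rot: [-3.141, -0.036, 0.002]
ft_force: [-1.0, 0.1, 0.8]
finger_gap: 0.003
finger_force: 0.0
```

>>> play_rows([
  [0,0,2,0,0,0],
  [0,0,4,0,0,0],
  [0,0,4,0,0,0],
])

```text
clock: 6.73
ee_pos: [0.4445, -0.0237, 0.0284]
eef_rot: [-3.141, -0.036, 0.001]
ft_force: [-0.1, 0.1, -0.1]
finger_gap: 0.002
finger_force: 0.0
```

>>> play_rows([
  [0,0,1,0,0,0],
  [0,0,2,0,0,0],
  [0,0,2,0,0,0],
])

```text
clock: 6.98
ee_pos: [0.4447, -0.0238, 0.0266]
eef_rot: [-3.141, -0.036, 0.0]
ft_force: [-0.3, -0.9, 0.3]
finger_gap: -0.003
finger_force: 0.0
```

>>> play_rows([
  [0,0,1,0,0,0],
  [0,0,2,0,0,0],
  [0,0,2,0,0,0],
])

```text
clock: 7.23
ee_pos: [0.4447, -0.0237, 0.0246]
eef_rot: [-3.141, -0.036, 0.0]
ft_force: [0.2, -0.3, 0.2]
finger_gap: -0.001
finger_force: 0.0
```

>>> play_rows([
  [0,0,1,0,0,0],
  [0,0,2,0,0,0],
  [0,0,2,0,0,0],
])

```text
clock: 7.48
ee_pos: [0.4447, -0.0237, 0.0226]
eef_rot: [-3.141, -0.036, 0.0]
ft_force: [0.8, -0.8, -0.7]
finger_gap: -0.005
finger_force: 0.0
```

```bash
python3 - <<'E'
from h import *
from station import ctrl
s=ctrl.read_state();print(s["ee_pos"],s["ft_force"])
E
```

```text
[ 0.44465381 -0.02374176  0.02260011] [ 0.79025251 -0.81933282 -0.68311573]
```

>>> play_rows([
  [0,0,1,0,0,0],
  [0,0,2,0,0,0],
  [0,0,2,0,0,0],
])

```text
clock: 7.73
ee_pos: [0.4446, -0.0237, 0.0206]
eef_rot: [-3.141, -0.036, 0.0]
ft_force: [-0.6, 0.1, -0.7]
finger_gap: 0.001
finger_force: 0.0
```

>>> play_rows([
  [0,0,1,0,0,0],
  [0,0,1,0,0,0],
])

```text
clock: 7.9
ee_pos: [0.4447, -0.0237, 0.0197]
eef_rot: [-3.141, -0.036, 0.0]
ft_force: [-0.0, -1.0, -1.1]
finger_gap: 0.003
finger_force: 0.0
```

>>> play_rows([
  [0,0,1,0,0,0],
  [0,0,1,0,0,0],
])

```text
clock: 8.07
ee_pos: [0.4447, -0.0237, 0.0187]
eef_rot: [-3.141, -0.036, 0.0]
ft_force: [-0.5, -0.8, -0.3]
finger_gap: 0.001
finger_force: 0.0
```

>>> play_rows([
  [0,0,1,0,0,0],
  [0,0,1,0,0,0],
])

```text
clock: 8.23
ee_pos: [0.4447, -0.0238, 0.0177]
eef_rot: [-3.141, -0.036, 0.0]
ft_force: [-0.2, -0.4, -0.3]
finger_gap: -0.003
finger_force: 0.0
```

>>> play_rows([
  [0,0,1,0,0,0],
  [0,0,1,0,0,0],
])

```text
clock: 8.4
ee_pos: [0.4447, -0.0237, 0.0166]
eef_rot: [-3.141, -0.036, 0.0]
ft_force: [-0.9, 0.4, -0.7]
finger_gap: -0.001
finger_force: 0.0
```

>>> play_rows([
  [0,0,1,0,0,0],
  [0,0,1,0,0,0],
])

```text
clock: 8.57
ee_pos: [0.4447, -0.0237, 0.0156]
eef_rot: [-3.141, -0.036, 0.0]
ft_force: [0.5, -0.5, -0.5]
finger_gap: -0.0
finger_force: 0.0
```

>>> play_rows([
  [0,0,1,0,0,0],
  [0,0,1,0,0,0],
])

```text
clock: 8.73
ee_pos: [0.4447, -0.0237, 0.0146]
eef_rot: [-3.141, -0.036, 0.0]
ft_force: [-0.2, -0.5, -0.1]
finger_gap: -0.0
finger_force: 0.0
```

>>> play_rows([
  [0,0,1,0,0,0],
  [0,0,1,0,0,0],
])

```text
clock: 8.9
ee_pos: [0.4447, -0.0237, 0.0137]
eef_rot: [-3.141, -0.036, 0.0]
ft_force: [-0.4, 0.3, -0.4]
finger_gap: 0.0
finger_force: 0.0
```

```bash
python3 - <<'E'
from h import *
from station import ctrl
import cv2
s=ctrl.read_state();c=ctrl.read_camera("wrist");d=ctrl.read_camera("scene")
z=lambda i:cv2.resize(i,None,fx=4,fy=4,interpolation=2)
cv2.imwrite("pics/p6.png",np.vstack([z(d["frame"][170:240,240:400,::-1]),z(c["frame"][205:275,240:400,::-1])]))
print(s["ee_pos"],"scene px",[((proj(d,[*s["ee_pos"][:2],k])-[240,170])*4).round().tolist() for k in(.0137,.033,.052,.07)],"wrist",[((proj(c,[*s["ee_pos"][:2],k])-[240,205])*4).round().tolist() for k in(.0137,.033,.052,.07)])
E
```

```text
[ 0.44471107 -0.02374469  0.01367125] scene px [[[285.0, 237.0]], [[284.0, 215.0]], [[283.0, 193.0]], [[283.0, 171.0]]] wrist [[[323.0, 104.0]], [[323.0, 159.0]], [[322.0, 227.0]], [[322.0, 307.0]]]
```

View pics/p6.png

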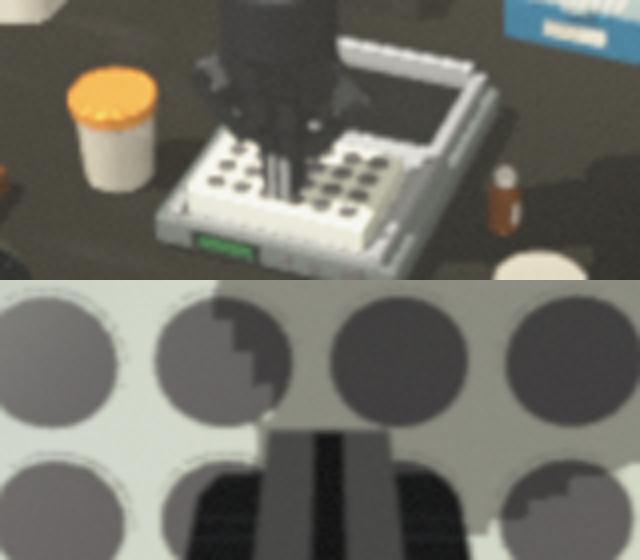

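Scene tip (278,202) and wrist tip (323,152) put the tips right at the plate's top, so contact should be about 1–5 mm away.

>>> play_rows([
  [0,0,1,0,0,0],
  [0,0,1,0,0,0],
])

```text
clock: 9.17
ee_pos: [0.4449, -0.0238, 0.0129]
eef_rot: [3.141, 0.036, 0.0]
ft_force: [1.1, -0.0, 0.7]
finger_gap: 0.002
finger_force: 0.5
```

>>> play_rows([
  [0,0,1,0,0,0],
  [0,0,1,0,0,0],
])

```text
clock: 9.33
ee_pos: [0.4449, -0.0238, 0.0128]
eef_rot: [3.141, 0.036, 0.001]
ft_force: [-3.5, 0.7, 14.9]
finger_gap: -0.001
finger_force: 7.1
```

>>> play_rows([
  [0,0,1,0,0,0],
  [0,0,1,0,0,0],
])

```text
clock: 9.5
ee_pos: [0.445, -0.0238, 0.0127]
eef_rot: [3.141, 0.036, 0.001]
ft_force: [-7.9, 1.1, 27.0]
finger_gap: 0.001
finger_force: 13.2
```

>>> play_rows([
  [0,0,1,0,0,0],
  [0,0,1,0,0,0],
])

```text
clock: 9.67
ee_pos: [0.4451, -0.0238, 0.0127]
eef_rot: [3.141, 0.036, 0.002]
ft_force: [-9.8, 1.9, 38.3]
finger_gap: 0.001
finger_force: 19.3
```

Contact came at a reported z of 12.9 mm, which is truly 52 mm, so the tips sit 39 mm above the reported TCP. I'll retreat, then push with a reported z of about 3 mm (tips at 42 mm).

>>> play_rows([
  [0,0,-18,0,0,0],
  [-15,0,-18,0,0,0],
  [-35,0,-18,0,0,0],
  [-55,0,-18,0,0,0],
  [-55,0,-18,0,0,0],
  [-55,0,-6,0,0,0],
  [-55,0,6,0,0,0],
  [-55,0,6,0,0,0],
])

```text
clock: 10.33
ee_pos: [0.3891, -0.0248, 0.0026]
eef_rot: [-3.141, -0.035, 0.002]
ft_force: [-0.5, 0.8, 0.3]
finger_gap: -0.002
finger_force: 0.0
```

>>> play_rows([
  [6,0,0,0,0,0],
  [12,0,0,0,0,0],
  [18,0,0,0,0,0],
  [24,0,0,0,0,0],
  [29,0,0,0,0,0],
  [34,0,0,0,0,0],
  [39,0,0,0,0,0],
  [44,0,0,0,0,0],
  [49,0,0,0,0,0],
  [49,0,0,0,0,0],
])

```text
clock: 11.17
ee_pos: [0.4402, -0.024, 0.0039]
eef_rot: [3.141, 0.036, 0.002]
ft_force: [0.2, -0.0, 0.5]
finger_gap: 0.002
finger_force: 0.0
```

```bash
cat >> h.py <<'E'
def wells(c,x0,z):  # blob search for the well grid: fit plate x,y,yaw
    import cv2
    g=cv2.cvtColor(c["frame"],cv2.COLOR_RGB2GRAY).astype(np.float32);return g
E
python3 - <<'E'
from h import *
from station import ctrl
import cv2
s=ctrl.read_state();c=ctrl.read_camera("wrist");print(s["ee_pos"],s["ft_force"])
g=cv2.cvtColor(c["frame"],cv2.COLOR_RGB2GRAY)
m=(g>195).astype(np.uint8)
n,l,st,ce=cv2.connectedComponentsWithStats(m);i=np.argsort(-st[1:,4])[:5]+1;print(st[i],ce[i].round())
for x in(-60,0,7):print(x,row(s,[*w(SP,[x,0,0])[0,:2],.003],SP[2]))
E
```

```text
[ 0.44021084 -0.02402822  0.00388755] [ 0.23045777 -0.03564696  0.48953208]
[[  153    24   339   221 16270]
 [  210   179    75    66  1389]
 [  135    28    38    32   643]
 [  269   146     3     6     7]
 [  218   202     3     3     5]] [[310. 104.]
 [258. 224.]
 [149.  38.]
 [270. 149.]
 [219. 203.]]
-60 [36.  -0.5  0.9  0.  -0.1 -0. ]
0 [96.  -0.5  1.   0.  -0.1 -0. ]
7 [ 1.03e+02 -5.00e-01  1.00e+00  0.00e+00 -1.00e-01 -0.00e+00]
```

```bash
cat > m.py <<'E'
from h import *
from station import ctrl
import cv2
def prof(c,y,z,x0,x1,st=1.):
    xs=np.arange(x0,x1,st);uv=proj(c,w(SP,np.c_[xs,0*xs+y,0*xs+z])).astype(np.float32)
    g=cv2.GaussianBlur(cv2.cvtColor(c["frame"],cv2.COLOR_RGB2GRAY),(3,3),0)
    return xs,cv2.remap(g,uv[:,:1],uv[:,1:],1)[:,0].astype(int),uv
if __name__=="__main__":
    s=ctrl.read_state();c=ctrl.read_camera("wrist");print(s["ee_pos"].round(4),s["ft_force"].round(1))
    d=s["ee_pos"][:2]-SP[:2];print("tcp shaker x",1e3*(d[0]*np.cos(SP[2])+d[1]*np.sin(SP[2])))
    for y in(60,-60):
        x,p,uv=prof(c,y,52,-130,120,5);print(y,dict(zip(x.astype(int).tolist(),p.tolist())))
E
python3 m.py
```

```text
[ 0.4396 -0.024   0.0038] [-0.3 -0.4  0.3]
tcp shaker x -96.6017527491939
60 {-130: 24, -125: 23, -120: 24, -115: 43, -110: 46, -105: 54, -100: 90, -95: 93, -90: 93, -85: 100, -80: 199, -75: 201, -70: 202, -65: 204, -60: 204, -55: 204, -50: 202, -45: 201, -40: 197, -35: 191, -30: 190, -25: 190, -20: 189, -15: 190, -10: 194, -5: 198, 0: 125, 5: 117, 10: 0, 15: 0, 20: 0, 25: 0, 30: 0, 35: 0, 40: 0, 45: 0, 50: 0, 55: 0, 60: 0, 65: 0, 70: 0, 75: 0, 80: 0, 85: 0, 90: 0, 95: 0, 100: 0, 105: 0, 110: 0, 115: 0}
-60 {-130: 24, -125: 23, -120: 24, -115: 40, -110: 43, -105: 41, -100: 94, -95: 92, -90: 92, -85: 93, -80: 131, -75: 131, -70: 131, -65: 132, -60: 132, -55: 132, -50: 131, -45: 131, -40: 132, -35: 131, -30: 131, -25: 132, -20: 131, -15: 131, -10: 199, -5: 198, 0: 191, 5: 112, 10: 0, 15: 0, 20: 0, 25: 0, 30: 0, 35: 0, 40: 0, 45: 0, 50: 0, 55: 0, 60: 0, 65: 0, 70: 0, 75: 0, 80: 0, 85: 0, 90: 0, 95: 0, 100: 0, 105: 0, 110: 0, 115: 0}
```

The plate is moving: its rear edge is now at shaker x≈-83, with the finger front about 13 mm ahead of the TCP. I'll push on over the lip.

>>> play_rows([
  [4,0,0,0,0,0],
  [8,0,0,0,0,0],
  [12,0,0,0,0,0],
  [16,0,0,0,0,0],
  [20,0,0,0,0,0],
  [24,0,0,0,0,0],
  [28,0,0,0,0,0],
  [32,0,0,0,0,0],
  [36,0,0,0,0,0],
  [40,0,0,0,0,0],
  [44,0,0,0,0,0],
  [48,0,0,0,0,0],
])

```text
clock: 12.27
ee_pos: [0.4878, -0.0229, 0.0039]
eef_rot: [3.141, 0.036, 0.001]
ft_force: [-0.7, -0.7, 0.1]
finger_gap: 0.0
finger_force: 0.4
```

```bash
python3 m.py
```

```text
[ 0.4878 -0.0229  0.0039] [-0.7 -0.7  0.1]
tcp shaker x -48.40812863971213
60 {-130: 0, -125: 0, -120: 0, -115: 24, -110: 24, -105: 25, -100: 24, -95: 25, -90: 25, -85: 25, -80: 24, -75: 23, -70: 26, -65: 76, -60: 77, -55: 79, -50: 81, -45: 82, -40: 84, -35: 188, -30: 190, -25: 193, -20: 194, -15: 194, -10: 195, -5: 194, 0: 193, 5: 191, 10: 183, 15: 182, 20: 181, 25: 181, 30: 180, 35: 183, 40: 188, 45: 190, 50: 55, 55: 52, 60: 0, 65: 0, 70: 0, 75: 0, 80: 0, 85: 0, 90: 0, 95: 0, 100: 0, 105: 0, 110: 0, 115: 0}
-60 {-130: 0, -125: 0, -120: 0, -115: 23, -110: 20, -105: 22, -100: 23, -95: 55, -90: 24, -85: 24, -80: 23, -75: 23, -70: 21, -65: 91, -60: 93, -55: 93, -50: 94, -45: 95, -40: 97, -35: 124, -30: 125, -25: 125, -20: 125, -15: 125, -10: 125, -5: 125, 0: 125, 5: 125, 10: 125, 15: 125, 20: 124, 25: 124, 30: 124, 35: 128, 40: 190, 45: 189, 50: 69, 55: 94, 60: 0, 65: 0, 70: 0, 75: 0, 80: 0, 85: 0, 90: 0, 95: 0, 100: 0, 105: 0, 110: 0, 115: 0}
```

>>> play_rows([
  [4,0,0,0,0,0],
  [8,0,0,0,0,0],
  [12,0,0,0,0,0],
  [16,0,0,0,0,0],
  [20,0,0,0,0,0],
  [24,0,0,0,0,0],
  [28,0,0,0,0,0],
  [32,0,0,0,0,0],
  [36,0,0,0,0,0],
  [40,0,0,0,0,0],
  [43,0,0,0,0,0],
  [43,0,0,0,0,0],
])

```text
clock: 13.32
ee_pos: [0.5308, -0.0219, 0.0039]
eef_rot: [3.141, 0.036, 0.001]
ft_force: [-0.7, -0.2, -0.1]
finger_gap: -0.0
finger_force: 0.0
```

>>> play_rows([
  [2,0,0,0,0,0],
  [4,0,0,0,0,0],
  [6,0,0,0,0,0],
  [6,0,0,0,0,0],
])

```text
clock: 13.65
ee_pos: [0.5362, -0.0217, 0.0039]
eef_rot: [3.141, 0.036, 0.001]
ft_force: [-0.1, -0.6, -0.5]
finger_gap: 0.001
finger_force: 0.0
```

```bash
python3 m.py
```

```text
[ 0.5362 -0.0217  0.0039] [-0.1 -0.6 -0.5]
tcp shaker x 0.012384387080128827
60 {-130: 0, -125: 0, -120: 0, -115: 0, -110: 0, -105: 0, -100: 0, -95: 0, -90: 0, -85: 0, -80: 0, -75: 0, -70: 0, -65: 23, -60: 24, -55: 24, -50: 25, -45: 24, -40: 25, -35: 23, -30: 22, -25: 25, -20: 55, -15: 69, -10: 70, -5: 72, 0: 76, 5: 78, 10: 80, 15: 188, 20: 190, 25: 192, 30: 193, 35: 193, 40: 193, 45: 193, 50: 191, 55: 189, 60: 180, 65: 180, 70: 179, 75: 178, 80: 177, 85: 182, 90: 124, 95: 121, 100: 53, 105: 0, 110: 0, 115: 0}
-60 {-130: 0, -125: 0, -120: 0, -115: 0, -110: 0, -105: 0, -100: 0, -95: 0, -90: 0, -85: 0, -80: 0, -75: 0, -70: 0, -65: 19, -60: 21, -55: 22, -50: 33, -45: 60, -40: 25, -35: 25, -30: 22, -25: 22, -20: 32, -15: 100, -10: 101, -5: 102, 0: 103, 5: 104, 10: 105, 15: 126, 20: 126, 25: 127, 30: 126, 35: 126, 40: 127, 45: 127, 50: 127, 55: 126, 60: 127, 65: 126, 70: 127, 75: 126, 80: 126, 85: 129, 90: 183, 95: 168, 100: 116, 105: 0, 110: 0, 115: 0}
```

>>> play_rows([
  [2,0,0,0,0,0],
  [4,0,0,0,0,0],
  [4,0,0,0,0,0],
  [4,0,0,0,0,0],
])

```text
clock: 14.03
ee_pos: [0.54, -0.0216, 0.0038]
eef_rot: [3.141, 0.036, 0.001]
ft_force: [-0.3, 0.1, -0.7]
finger_gap: -0.003
finger_force: 0.0
```

>>> play_rows([
  [1,0,0,0,0,0],
  [2,0,0,0,0,0],
  [3,0,0,0,0,0],
  [3,0,0,0,0,0],
])

```text
clock: 14.37
ee_pos: [0.5429, -0.0215, 0.0038]
eef_rot: [3.141, 0.036, 0.0]
ft_force: [-0.3, -0.5, -0.1]
finger_gap: 0.0
finger_force: 0.0
```

```bash
cat > q.py <<'E'
from m import *
s=ctrl.read_state();c=ctrl.read_camera("wrist");d=s["ee_pos"][:2]-SP[:2];print(s["ee_pos"].round(4),s["ft_force"].round(1),"tcp x",1e3*(d[0]*np.cos(SP[2])+d[1]*np.sin(SP[2])))
for z in(48,52):
  for y in(60,-60):
    x,p,uv=prof(c,y,z,0,125,.5);e=np.where(abs(np.diff(p))>9)[0];print(z,y,[(float(x[i]),int(p[i+1]-p[i])) for i in e])
E
python3 q.py
```

```text
[ 0.5429 -0.0215  0.0038] [-0.3 -0.5 -0.1] tcp x 6.741260432315023
48 60 [(19.0, 12), (89.5, -24), (90.0, -18), (102.5, -22), (103.0, -18), (105.5, 15), (106.0, 32), (106.5, 21), (111.0, -134)]
48 -60 [(93.0, 14), (93.5, 30), (94.0, 15), (102.0, -23), (102.5, -46), (103.0, -44), (104.0, 10), (106.0, 20), (106.5, 18), (111.0, -132)]
52 60 [(20.0, 12), (20.5, 22), (21.0, 16), (88.5, -10), (89.0, -26), (89.5, -15), (101.5, -23), (102.0, -25), (104.5, 13), (105.0, 30), (105.5, 17), (110.0, -134)]
52 -60 [(93.0, 22), (93.5, 22), (101.0, -17), (101.5, -36), (102.0, -40), (103.0, 24), (103.5, 11), (104.5, -16), (105.5, 17), (106.0, 11), (110.0, -131)]
```

>>> play_rows([
  [-5,0,0,0,0,0],
  [-15,0,0,0,0,0],
  [-20,0,-10,0,0,0],
  [-20,0,-35,0,0,0],
  [-20,0,-60,0,0,0],
  [-20,0,-85,0,0,0],
  [-20,0,-100,0,0,0],
  [-20,0,-100,0,0,0],
  [-20,0,-100,0,0,0],
])

```text
clock: 15.17
ee_pos: [0.5235, -0.0222, 0.1052]
eef_rot: [3.141, 0.036, 0.004]
ft_force: [-0.7, -0.4, -0.7]
finger_gap: -0.0
finger_force: 0.0
```

```bash
python3 - <<'E'
from m import *
c=ctrl.read_camera("wrist");s=ctrl.read_state();print(s["ee_pos"])
cv2.imwrite("pics/w2.png",c["frame"][:,:,::-1])
print(proj(c,w(SP,[[19,63.9,48],[19,-63.9,48],[104.5,63.9,48],[104.5,-63.9,48],[50,77.5,55.5],[90,77.5,81.5],[107.5,-67.5,46],[107.5,67.5,46]])).round(1).tolist())
import pickle;pickle.dump(c,open("w2.pkl","wb"))
E
```

```text
[ 0.52253604 -0.02194916  0.10405428]
[[228.1, 158.7], [412.0, 158.5], [218.0, 23.1], [421.6, 23.1], [200.6, 113.0], [177.5, 38.9], [426.8, 18.5], [212.8, 18.6]]
```

View pics/w2.png

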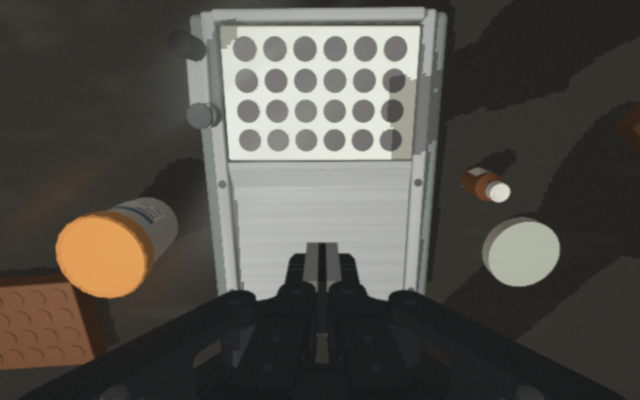

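The wrist view shows the plate seated: its corners are at (230,160), (411,160), (221,27) and (421,27), flush against the lip and matching a flat plate at z=48. The keeper is parked at about 0 rad, with its pivot at (203,115) and knob at (180,42). I'll cage the knob with part-open fingers, after a half turn of the tool to keep joint 6 in range.

```bash
python3 - <<'E'
from h import *
from station import ctrl
s=ctrl.read_state()
print(s["ee_pos"],row(s,[*w(SP,[88.5,75.8,0])[0,:2],.105],SP[2]))
E
```

```text
[ 0.52253604 -0.02194916  0.10405428] [102.1 -76.2  -0.9   0.   -0.   -0. ]
```

>>> play_rows([
  [10,-8,0,0,0,-7],
  [20,-16,0,0,0,-14],
  [30,-23,0,0,0,-21],
  [40,-30,0,0,0,-28],
  [50,-38,0,0,0,-35],
  [60,-45,0,0,0,-42],
  [70,-53,0,0,0,-49],
  [80,-60,0,0,0,-56],
  [90,-68,0,0,0,-63],
  [102,-76,0,0,0,-70],
  [102,-76,0,0,0,-77],
  [102,-76,0,0,0,-84],
], fingers=0.45)

```text
clock: 16.22
ee_pos: [0.6222, 0.0569, 0.1018]
eef_rot: [-2.302, -2.135, 0.003]
ft_force: [-0.2, 0.1, -0.3]
finger_gap: 0.454
finger_force: 0.0
```

>>> play_rows([
  [0,0,0,0,0,-7],
  [0,0,0,0,0,-14],
  [0,0,0,0,0,-21],
  [0,0,0,0,0,-28],
  [0,0,0,0,0,-35],
  [0,0,0,0,0,-42],
  [0,0,0,0,0,-49],
  [0,0,0,0,0,-56],
  [0,0,0,0,0,-63],
  [0,0,0,0,0,-70],
  [0,0,0,0,0,-77],
  [0,0,0,0,0,-84],
])

```text
clock: 17.22
ee_pos: [0.6216, 0.0563, 0.102]
eef_rot: [-0.283, -3.126, 0.0]
ft_force: [-0.1, 0.2, -0.6]
finger_gap: 0.449
finger_force: 0.0
```

>>> play_rows([
  [0,0,0,0,0,-6],
  [0,0,0,0,0,-12],
  [0,0,0,0,0,-12],
  [0,0,0,0,0,-12],
])

```text
clock: 17.55
ee_pos: [0.622, 0.0563, 0.1025]
eef_rot: [0.031, -3.139, -0.0]
ft_force: [-0.2, -0.1, 0.4]
finger_gap: 0.451
finger_force: 0.0
```

```bash
python3 - <<'E'
from h import *
from station import ctrl
s=ctrl.read_state();print(s["ee_pos"],s["joint_positions"].round(2),s["ft_force"],s["finger_gap"])
print(row(s,[*w(SP,[88.5,75.8,0])[0,:2],.020],SP[2]+np.pi))
E
```

```text
[0.6219723  0.0563108  0.10245281] [-0.03  0.53 -0.11  0.93  0.   -0.05] [-0.17996839 -0.1264147   0.36063829] 0.4512747797887019
[-1.1  0.2 82.5  0.  -0.1 -0.2]
```

>>> play_rows([
  [-1,0,15,0,0,0],
  [-1,0,30,0,0,0],
  [-1,0,40,0,0,0],
  [-1,0,48,0,0,0],
  [-1,0,54,0,0,0],
  [-1,0,58,0,0,0],
  [-1,0,58,0,0,0],
])

```text
clock: 18.13
ee_pos: [0.6235, 0.0564, 0.0449]
eef_rot: [0.035, -3.14, -0.0]
ft_force: [-0.0, 0.4, -0.2]
finger_gap: 0.448
finger_force: 0.0
```

>>> play_rows([
  [0,0,4,0,0,0],
  [0,0,8,0,0,0],
  [0,0,12,0,0,0],
  [0,0,12,0,0,0],
])

```text
clock: 18.47
ee_pos: [0.6235, 0.0563, 0.0331]
eef_rot: [0.035, -3.14, -0.0]
ft_force: [0.1, 0.5, 0.6]
finger_gap: 0.443
finger_force: 0.0
```

>>> play_rows([
  [0,0,4,0,0,0],
  [0,0,8,0,0,0],
  [0,0,12,0,0,0],
  [0,0,12,0,0,0],
])

```text
clock: 18.8
ee_pos: [0.6232, 0.0563, 0.0207]
eef_rot: [0.036, -3.14, -0.0]
ft_force: [-0.8, -0.2, -0.2]
finger_gap: 0.449
finger_force: 0.0
```

```bash
python3 - <<'E'
from h import *
from station import ctrl
s=ctrl.read_state();print(s["ee_pos"],s["ft_force"])
for t in np.arange(5,105,5):
    a=np.radians(t)
    print(t,row(s,[*w(SP,[48.5+40*np.cos(a),75.8-40*np.sin(a),0])[0,:2],s["ee_pos"][2]],SP[2]+np.pi-a).round().astype(int).tolist())
E
```

```text
[0.62324538 0.05634451 0.02073529] [-0.78192978 -0.20310277 -0.15726895]
5 [0, -3, 0, 0, 0, 5]
10 [1, -7, 0, 0, 0, 10]
15 [2, -10, 0, 0, 0, 15]
20 [3, -14, 0, 0, 0, 20]
25 [4, -17, 0, 0, 0, 25]
30 [6, -20, 0, 0, 0, 30]
35 [8, -23, 0, 0, 0, 35]
40 [10, -26, 0, 0, 0, 40]
45 [12, -28, 0, 0, 0, 45]
50 [15, -30, 0, 0, 0, 50]
55 [17, -33, 0, 0, 0, 55]
60 [20, -34, 0, 0, 0, 60]
65 [23, -36, 0, 0, 0, 65]
70 [27, -37, 0, 0, 0, 70]
75 [30, -38, 0, 0, 0, 75]
80 [33, -39, 0, 0, 0, 80]
85 [37, -40, 0, 0, 0, 85]
90 [40, -40, 0, 0, 0, 90]
95 [44, -40, 0, 0, 0, 95]
100 [47, -39, 0, 0, 0, 100]
```

>>> play_rows([
  [0,-3,0,0,0,5],
  [1,-7,0,0,0,10],
  [2,-10,0,0,0,15],
  [3,-14,0,0,0,20],
  [4,-17,0,0,0,25],
  [6,-20,0,0,0,30],
  [8,-23,0,0,0,35],
  [10,-26,0,0,0,40],
  [12,-28,0,0,0,45],
  [15,-30,0,0,0,50],
  [17,-33,0,0,0,55],
  [20,-34,0,0,0,60],
])

```text
clock: 19.8
ee_pos: [0.6052, 0.0217, 0.0219]
eef_rot: [1.546, 2.734, 0.001]
ft_force: [1.6, -0.1, 0.3]
finger_gap: 0.452
finger_force: 0.7
```

```bash
python3 - <<'E'
from h import *
from station import ctrl
s=ctrl.read_state();print(s["ee_pos"],s["ft_force"],s["finger_force"])
for t in range(65,111,5):
    a=np.radians(t)
    print(t,row(s,[*w(SP,[48.5+40*np.cos(a),75.8-40*np.sin(a),0])[0,:2],.0205],SP[2]+np.pi-a).round().astype(int).tolist())
E
```

```text
[0.60519148 0.02174339 0.02187243] [ 1.62384303 -0.1415355   0.28746071] 0.7074412330985069
65 [1, -5, 1, 0, 0, 5]
70 [1, -8, 1, 0, 0, 10]
75 [2, -12, 1, 0, 0, 15]
80 [3, -15, 1, 0, 0, 20]
85 [4, -18, 1, 0, 0, 25]
90 [6, -21, 1, 0, 0, 30]
95 [8, -24, 1, 0, 0, 35]
100 [10, -27, 1, 0, 0, 40]
105 [12, -30, 1, 0, 0, 45]
110 [15, -32, 1, 0, 0, 50]
```

Force of about 1.6 N shows the knob is being carried, so I'll continue.

>>> play_rows([
  [1,-5,0,0,0,5],
  [1,-8,0,0,0,10],
  [2,-12,0,0,0,15],
  [3,-15,0,0,0,20],
  [4,-18,0,0,0,25],
  [6,-21,0,0,0,30],
  [7,-23,0,0,0,33],
  [7,-23,0,0,0,33],
])

```text
clock: 20.47
ee_pos: [0.5816, 0.0157, 0.022]
eef_rot: [2.255, 2.187, 0.0]
ft_force: [0.6, 0.0, 0.2]
finger_gap: 0.452
finger_force: 0.0
```

>>> play_rows([
  [0,-2,0,0,0,0],
  [0,-4,0,0,0,0],
  [0,-4,0,0,0,0],
])

```text
clock: 20.72
ee_pos: [0.5775, 0.016, 0.0219]
eef_rot: [2.253, 2.189, 0.0]
ft_force: [1.4, -2.0, 0.9]
finger_gap: 0.448
finger_force: 0.5
```

>>> play_rows([
  [0,-2,0,0,0,0],
  [0,-3,0,0,0,0],
  [0,-3,0,0,0,0],
])

```text
clock: 20.97
ee_pos: [0.5741, 0.0162, 0.0218]
eef_rot: [-2.254, -2.188, 0.0]
ft_force: [0.2, -0.4, -0.0]
finger_gap: 0.452
finger_force: 0.3
```

>>> play_rows([
  [0,-1,0,0,0,0],
  [0,-2,0,0,0,0],
  [0,-2,0,0,0,0],
])

```text
clock: 21.22
ee_pos: [0.5722, 0.0163, 0.0217]
eef_rot: [-2.254, -2.188, 0.0]
ft_force: [0.3, -0.5, 0.3]
finger_gap: 0.449
finger_force: 0.3
```

>>> play_rows([
  [0,-1,0,0,0,0],
  [0,-2,0,0,0,0],
  [0,-2,0,0,0,0],
])

```text
clock: 21.47
ee_pos: [0.5712, 0.0162, 0.0219]
eef_rot: [2.253, 2.188, 0.002]
ft_force: [3.1, -0.1, -3.2]
finger_gap: 0.448
finger_force: 1.8
```

The end stop has been reached. I'll centre the fingers on the knob, rise clear and verify numerically.

>>> play_rows([
  [0,6,0,0,0,0],
  [0,12,0,0,0,0],
  [0,12,-15,0,0,0],
  [0,12,-40,0,0,0],
  [0,12,-70,0,0,0],
  [0,12,-100,0,0,0],
  [0,12,-130,0,0,0],
  [0,12,-130,0,0,0],
])

```text
clock: 22.13
ee_pos: [0.5864, 0.0158, 0.1581]
eef_rot: [2.249, 2.184, 0.009]
ft_force: [0.9, -0.2, 0.8]
finger_gap: 0.449
finger_force: 0.0
```

```bash
python3 - <<'E'
from h import *
from station import ctrl
import cv2
s=ctrl.read_state();c=ctrl.read_camera("wrist");print(s["ee_pos"],s["ft_force"])
g=cv2.GaussianBlur(cv2.cvtColor(c["frame"],cv2.COLOR_RGB2GRAY),(3,3),0)
def at(P):
    uv=proj(c,P).astype(np.float32);return uv.round().astype(int).tolist(),cv2.remap(g,uv[:,:1],uv[:,1:],1)[:,0].tolist()
piv=(48.5,75.8)
for r,z in((20,55.5),(40,81.5)):
  for t in(0,60,75,80,85,90,95,105):
    a=np.radians(t);print(r,t,*at(w(SP,[piv[0]+r*np.cos(a),piv[1]-r*np.sin(a),z])))
x=np.arange(0,125,5.)
for y in(0,-60):print(y,list(zip(x.astype(int).tolist(),at(w(SP,np.c_[x,0*x+y,0*x+48]))[1])))
E
```

```text
[0.58639155 0.01576954 0.15809047] [ 0.86235119 -0.16105979  0.79387581]
20 0 [[339, 137]] [194]
20 60 [[328, 159]] [235]
20 75 [[322, 162]] [188]
20 80 [[320, 162]] [196]
20 85 [[318, 163]] [194]
20 90 [[316, 163]] [194]
20 95 [[314, 163]] [195]
20 105 [[310, 162]] [202]
40 0 [[368, 139]] [175]
40 60 [[343, 186]] [126]
40 75 [[330, 192]] [163]
40 80 [[326, 193]] [71]
40 85 [[322, 194]] [41]
40 90 [[317, 194]] [42]
40 95 [[313, 194]] [53]
40 105 [[304, 193]] [128]
0 [(0, 201), (5, 199), (10, 195), (15, 191), (20, 237), (25, 242), (30, 240), (35, 240), (40, 242), (45, 242), (50, 240), (55, 241), (60, 242), (65, 242), (70, 239), (75, 241), (80, 242), (85, 242), (90, 239), (95, 242), (100, 242), (105, 117), (110, 198), (115, 56), (120, 49)]
-60 [(0, 27), (5, 35), (10, 178), (15, 186), (20, 235), (25, 242), (30, 241), (35, 241), (40, 242), (45, 241), (50, 241), (55, 242), (60, 242), (65, 242), (70, 241), (75, 241), (80, 239), (85, 177), (90, 35), (95, 31), (100, 34), (105, 95), (110, 132), (115, 131), (120, 51)]
```

The knob sits at about 88° and the plate spans x≈18 to 104 in the pocket. The keeper also cleared it, so the plate is seated. Handing in.

```bash
python3 -c "
from station import ctrl
print(ctrl.hand_in())"
```

```text
the job is handed in; nothing more can be done
None
```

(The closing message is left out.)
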